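# Close the loaded centrifuge and start the run

### The arm

A 6-joint arm with a two-finger parallel gripper is mounted at the origin on the work surface. World frame = base frame: x ahead of the robot, y to its left, z up, the work surface at z = 0. Lengths are in m, angles in rad, forces in N, time in s.
With the tool pointing down it reaches from about 0.35 to 0.775 m from the base axis. Payload 7.3 kg.
Tool frame: the origin (TCP) lies at the very end of the fingers, on their centre line; the grasp point (between the pads) lies grip_point_offset behind it (grip_point_offset is the distance from the TCP to the grasp point, in m); z points along the fingers, y is the direction in which the jaws open and shut (so a half turn about z gives the same grasp; the last joint's range is limited). The gripper opens to 92 mm and grips with 3 to 60 N. Pads are 19 mm wide; open, the fingers measure 130 mm over their backs; the gripper's body (75 mm by 190 mm) begins 47 mm behind the grasp point.
Start: joints at [1.088, 0.342, 1.524, -0, 1.275, -0.146], TCP at [0.173, 0.496, 0.198] pointing down, gripper open.
Joint ranges: [-2.53, 2.53], [-0.77, 2.02], [0.04, 2.7], [-1, 4.14], [0.28, 2.66], [-3.11, 3.11]. Speed limits (rad/s): [2.57, 2.57, 3.14, 3.14, 3.14, 3.14].

### API

Orientations are given as [roll, pitch, yaw] about the fixed x, y, z axes, in that order (R = Rz(yaw) Ry(pitch) Rx(roll)).
In Python, from cell import * gives the robot as it stands.
- The arm moves only by the shell command python3 -m inch 'ROWS' [OPENING] [FORCE]. ROWS is JSON, a list that holds one entry, the list of rows, each a list of 4 numbers: the shift along the tool's x, y, z in mm, then the turn about the tool's z in rad. In form: [[[x, y, z, roll], ...]]. A call has 1 to 10 rows; each row shifts and turns the commanded pose from where the row before left it, along the tool's axes as they then stand; what a row does not reach is not made up. A row lasts 1/8 s, in which the tool goes at most 62.5 mm and 10.7 degrees, less where a joint would pass 70% of its speed; a pose out of reach is approached as far as the arm can. A call with a gripper value outside its range is refused whole. OPENING is the closure, from -1 (fully open) to 1 (shut), set as the call begins (- or left out, the last holds). The fingers move at their own pace and stop on an object; FORCE is the grip in N (left out, the last holds). Time passes only in rows, so rows that do not move let the fingers close. It gives the time, the measured TCP pose, the force and the opening at its end, in the units of the state.
- observe(): the state, without advancing time (a new reading comes with each control period).
- read_camera(name): name is "scene" or "top" or "wrist"; returns a dict with "img" (384x512x3 uint8, blue, green, red), "fx", "fy", "cx", "cy" (pixels), "eye" and "rotation" of the camera in the world; the wrist camera has in their place "T_tool_cam" (4x4, takes a point from camera to tool coordinates, whose origin is the TCP and whose axes are the flange's). Camera axes: x right, y down, z forward; pixel columns grow to the right and rows downward; lengths in m; the calibration is good to about 2 mm. A picture is of the moment at which its call begins: read the wrist's pose just before it. There is no depth.
- hand_in(): hands the job in, once; it reports no verdict.
Trained networks look in the newest picture that a camera, given by its name, has taken for a name from the list of things; names that differ only in an ending like _2 or _b are one class to them, and where a whole thing is asked for, a point or a joint stands for the part that bears it (a point fixed in the world has none). Each returns a list of dicts, best first, with "conf" (0 to 1); they miss things now and then, are a little off and sometimes report something else, mostly with a low value. They report only what shows in the picture. A call takes as long as a camera call.
- boxes_of(camera, label): "at" ([row, column] in pixels, amid what is visible of it).
- place_of(camera, label): "at" ([row, column] in pixels: a listed point, or the origin of a listed thing).
The state is a dict: "time": time; "qpos": joint angles; "qvel": joint speeds; "joint_efforts": joint torques, N m; "tool_pos": TCP position; "tool_rot": TCP orientation; "contact_force": force on the tool from outside, world axes, zero at the start; "torque": the same for the moment, N m; "opening": finger opening in m.
Only numpy, scipy, OpenCV 4.12 (cv2) and the standard library are available. Lean on these libraries where they do the work, as an engineer would, in place of code of your own. Each camera call takes 0.05 s, during which the arm holds its last target. There are 200 camera calls.

### The job

The centrifuge on the sampling desk is loaded with blood tubes. Push its open blue lid down until it is fully shut; only then press the blue key (lid lock) fully down and let it go, and after that press the green key (start) fully down and let it go. Do not press the red stop key, and do not shift or tip over the tube rack, the orange bottle or the roll of tape.

Things in the scene. Friction and masses are not known exactly. Their poses are not given: they have to be found in the camera images.
- centrifuge: white bench centrifuge, fixed to the desk, 290 mm deep (its x) by 250 mm wide (its y), rim of the bowl 130 mm high; in front of the bowl a grey key deck 85 mm deep, 95 mm high, carries three round keys in a row (70 mm apart, any order). Origin: centre of the underside, on the desk. Its x axis points from the key deck (front, towards the robot) to the lid hinge (rear), y to its left, z up.
- lid (a joint): blue flat lid, 180 mm long (hinge to free edge), 244 wide, 16 thick, round dark window; value = opening angle in rad, 0 = shut on the rim, stop at 1.5. The stiff hinge holds it at any angle, even just above shut: push it all the way down (1 to 4 N near the free edge). Starts 0.8 to 1.2 open, outer face up and to the rear, free edge up and towards the robot.
- lid_hinge (a point): middle of the hinge line (which runs along the centrifuge's y), at the lower face of the lid: 120 mm behind the centrifuge's origin, 130.5 mm above the desk. Its axes turn with the lid: x along the lid away from the free edge, z out of the lid's outer face.
- lid_edge (a point): middle of the lid's free edge, on its outer face: 180 mm from the hinge line along the lid. When the lid is shut it lies 146.5 mm above the desk and 60 mm in front of the centrifuge's origin. Axes turn with the lid like those of lid_hinge.
- key_blue (a joint): the blue spring key (lid lock): value in m, 0 = up, grows as it is pressed down, 0.007 = fully down. It springs back by itself; starts to move at about 1.2 N, fully down at about 4 N, and it counts as pressed beyond 0.0045.
- key_blue_top (a point): centre of the top face of the blue key: a round cap 32 mm across that stands 10 mm proud of its black round collar (48 mm across) and 22 mm above the grey front deck, i.e. 117 mm above the desk. The cap moves straight down. z axis up.
- key_green (a joint): the green spring key (start): value in m, 0 = up, grows as it is pressed down, 0.007 = fully down. It springs back by itself; starts to move at about 1.2 N, fully down at about 4 N, and it counts as pressed beyond 0.0045.
- key_green_top (a point): centre of the top face of the green key: a round cap 32 mm across that stands 10 mm proud of its black round collar (48 mm across) and 22 mm above the grey front deck, i.e. 117 mm above the desk. The cap moves straight down. z axis up.
- key_red (a joint): the red spring key (stop, to be left alone): value in m, 0 = up, grows as it is pressed down, 0.007 = fully down. It springs back by itself; starts to move at about 1.2 N, fully down at about 4 N, and it counts as pressed beyond 0.0045.
- key_red_top (a point): centre of the top face of the red key: a round cap 32 mm across that stands 10 mm proud of its black round collar (48 mm across) and 22 mm above the grey front deck, i.e. 117 mm above the desk. The cap moves straight down. z axis up.
- rack: loose white tube rack with red and yellow capped tubes, 60 x 170 mm, 92 mm high, standing on the desk to the left of the centrifuge. Origin: centre of the underside. Bystander.
- gel: loose orange bottle with a white cap, 64 mm across, 150 mm high, standing on the desk to the right of the centrifuge. Origin: centre of the underside. Bystander.
- tape: loose roll of white tape lying flat, 100 mm across, 25 mm high, on the desk to the right of the centrifuge. Origin: centre of the underside. Bystander.

How it is judged:
On the way, in this order (a step that is already met when the one before it is completed fails the run):
1. the lid is fully shut (under 0.03 rad) (value of joint lid below 0.03 rad), for 0.2 s.
2. with the lid shut, the blue key is pressed down (over 4.5 mm of its 7) (value of joint key_blue above 0.0045 m and value of joint key_green below 0.002 m and value of joint lid below 0.03 rad), for 0.04 s.
3. then, with the blue key let go, the green key is pressed down (over 4.5 mm of its 7) (value of joint key_green above 0.0045 m and value of joint key_blue below 0.002 m and value of joint lid below 0.03 rad), for 0.04 s.
At the end, for the whole second after the job is handed in: the lid is shut (under 0.03 rad, about 5 mm at its free edge), all three keys are up again (under 2 mm), and rack, bottle and tape stand where they stood (within 30 mm) (value of joint lid below 0.03 rad and value of joint each of key_blue, key_green, key_red below 0.002 m and distance of each of rack, gel, tape from where it was at the start of the episode below 0.03 m); the robot touches nothing.
It fails at once if the blue or green key is pressed (over 4.5 mm) while the lid is open (over 0.06 rad) (value of joint lid above 0.06 rad and value of joint any of key_blue, key_green above 0.0045 m).
It fails at once if the red key is pressed (over 4.5 mm) (value of joint key_red above 0.0045 m).
It fails at once if the rack, bottle or tape is shifted more than 30 mm or tipped (over 0.5 rad) (distance of any of rack, gel, tape from where it was at the start of the episode above 0.03 m or angle between any of rack, gel, tape's own z axis and vertical above 0.5 rad).
It also fails if it takes over 51 s, if anything falls off the work surface, if the arm or the gripper's body presses on something with over 40 N, if the wrist force passes 120 N, or if a joint passes its speed limit or range.

## Working session

There is one attempt and no reset: what is moved stays moved. The work goes in short steps, Python scripts to look and compute and a shell command to move; the robot and the scene stay as the last step left them, time stands still between calls to the robot, and variables do not carry over. Pictures are saved under pics/ and viewed, about 8 in all and at most 12, crops included, and the job is handed in when it is done.

```bash
mkdir -p pics
cat > h.py <<'E'
from cell import *
import numpy as np, cv2
from scipy.spatial.transform import Rotation as R
def ray(c,at):
    d=np.array([(at[1]-c['cx'])/c['fx'],(at[0]-c['cy'])/c['fy'],1.])
    return np.array(c['eye']),np.array(c['rotation'])@d
def onz(c,at,z):
    e,d=ray(c,at); return e+d*(z-e[2])/d[2]
E
python3 - <<'E'
from h import *
s=observe();print(s['time'],s['tool_pos'],s['tool_rot'],s['contact_force'],s['opening'],grip_point_offset)
ims=[]
Z=dict(key_blue_top=.117,key_green_top=.117,key_red_top=.117,lid_hinge=.1305,centrifuge=0,rack=0,gel=0,tape=0)
for n in('scene','top'):
    c=read_camera(n);ims.append(c['img'])
    print(n,np.round(c['eye'],3))
    for k,z in Z.items():
        for r in place_of(n,k)[:2]: print(k,round(r['conf'],2),np.round(r['at']),np.round(onz(c,r['at'],z),3))
    for r in place_of(n,'lid_edge')[:2]: print('lid_edge',r['conf'],r['at'],*[np.round(v,3) for v in ray(c,r['at'])])
    cv2.imwrite(f'pics/{n}0.png',ims[-1])
E
```

```text
0.0 [0.17326413 0.49509903 0.19734861] [-3.14004140e+00 -2.17264810e-04  2.80480912e+00] [-0.09831813  0.45692053  0.20626863] 0.09177900240588704 0.0188
scene [1.014 0.213 0.936]Traceback (most recent call last):
  File "<stdin>", line 9, in <module>
  File "h.py", line 8, in onz
    e,d=ray(c,at); return e+d*(z-e[2])/d[2]
                                       ~^^^
IndexError: invalid index to scalar variable.
```

```bash
sed -i "s/np.array(c\['rotation'\])@d/R.from_euler('xyz',c['rotation']).apply(d)/" h.py
python3 - <<'E'
from h import *
Z=dict(key_blue_top=.117,key_green_top=.117,key_red_top=.117,lid_hinge=.1305,centrifuge=0,rack=0,gel=0,tape=0)
for n in('scene','top'):
    c=read_camera(n)
    print(n,np.round(c['eye'],3),c['rotation'])
    for k,z in Z.items():
        for r in place_of(n,k)[:2]: print(k,round(r['conf'],2),np.round(r['at']),np.round(onz(c,r['at'],z),3))
    for r in place_of(n,'lid_edge')[:2]: print('lid_edge',r['conf'],r['at'],*[np.round(v,3) for v in ray(c,r['at'])])
    cv2.imwrite(f'pics/{n}0.png',c['img'])
E
```

```text
scene [1.014 0.213 0.936] [-2.61864616  0.00788169  1.96730315]
key_blue_top 0.66 [164. 253.] [ 0.506 -0.003  0.117]
key_blue_top 0.64 [201. 211.] [ 0.645 -0.056  0.117]
key_green_top 0.55 [137. 212.] [ 0.47  -0.138  0.117]
key_green_top 0.24 [140. 169.] [ 0.52  -0.239  0.117]
key_red_top 0.41 [152. 233.] [ 0.491 -0.066  0.117]
centrifuge 0.93 [197. 210.] [ 0.582 -0.102  0.   ]
rack 0.93 [260. 264.] [0.694 0.103 0.   ]
gel 0.76 [176. 122.] [ 0.616 -0.365  0.   ]
gel 0.53 [210. 166.] [ 0.664 -0.195  0.   ]
tape 0.62 [142. 174.] [ 0.451 -0.287  0.   ]
tape 0.33 [178. 124.] [ 0.621 -0.357  0.   ]
lid_edge 0.6 [149.9, 182.5] [1.014 0.213 0.936] [-0.473 -0.4   -0.812]
lid_edge 0.44 [177.8, 122.1] [1.014 0.213 0.936] [-0.354 -0.521 -0.847]
top [0.559 0.016 1.038] [-3.11422566 -0.01519908 -1.54942099]
key_blue_top 0.59 [228. 254.] [ 0.511 -0.005  0.117]
key_green_top 0.74 [248. 311.] [ 0.469 -0.137  0.117]
key_red_top 0.2 [167. 314.] [ 0.654 -0.14   0.117]
lid_hinge 0.63 [140. 310.] [ 0.712 -0.127  0.131]
lid_hinge 0.27 [228. 251.] [0.513 0.002 0.131]
centrifuge 0.55 [194. 290.] [ 0.594 -0.099  0.   ]
rack 0.82 [158. 212.] [0.684 0.102 0.   ]
gel 0.95 [187. 392.] [ 0.618 -0.363  0.   ]
lid_edge 0.87 [165.9, 311.0] [0.559 0.016 1.038] [ 0.105 -0.161 -0.995]
```

View pics/scene0.png

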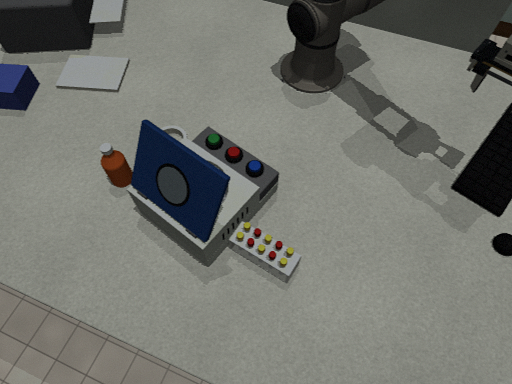

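View pics/top0.png

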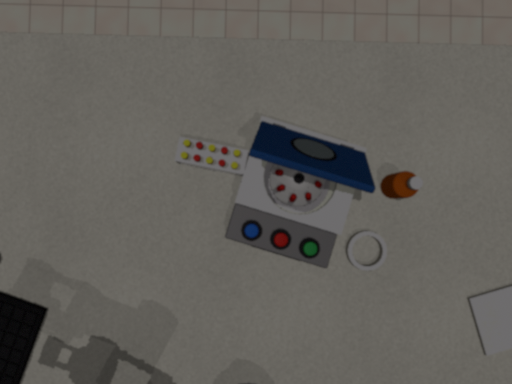

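The scene view shows the lid open, with the keys from left to right as blue (164,253), red (152,233) and green (137,212). The top view agrees: blue (231,251), red (239,281), green (248,311), lid edge about (166,311). The rack is left of the centrifuge, the bottle and tape right of it.

```bash
cat >> h.py <<'E'
B=np.array([.5085,-.004]);G=np.array([.4695,-.1375])
yaw=np.arctan2(*(B-G)[::-1])-np.pi/2
C=np.array([[np.cos(yaw),-np.sin(yaw)],[np.sin(yaw),np.cos(yaw)]])
O=(B+G)/2+C@[.1025,0]
def cent(p): return np.r_[C.T@(np.array(p[:2])-O),p[2]]
def go(p,cf=True):
    "tool-frame mm shift to centrifuge-frame point p, and roll that aligns tool x with -centrifuge x"
    s=observe(); w=np.r_[C@p[:2]+O,p[2]]; Rt=R.from_euler('xyz',s['tool_rot'])
    x=Rt.as_matrix()[:,0]; dy=(yaw+np.pi-np.arctan2(x[1],x[0])+np.pi)%(2*np.pi)-np.pi
    print('cent now',np.round(cent(s['tool_pos']),4),'shift',np.round(1e3*Rt.inv().apply(w-s['tool_pos']),1),'roll',round(-dy,3),'F',np.round(s['contact_force'],1),'t',s['time'])
E
python3 - <<'E'
from h import *
print(yaw,O,np.linalg.norm(B-G));go([.115,0,.375])
# lid angle from both cameras' edge point
from scipy.optimize import minimize_scalar
for n,at in(('top',[165.9,311]),('scene',[139,186])):
    c=read_camera(n);e,d=ray(c,at);d/=np.linalg.norm(d)
    def f(t):
        p=np.array([.12-.18*np.cos(t)+.016*np.sin(t),0,.1305+.18*np.sin(t)+.016*np.cos(t)])
        w=np.r_[C@p[:2]+O,p[2]]-e; return np.linalg.norm(w-d*(w@d))
    r=minimize_scalar(f,bounds=(.6,1.4),method='bounded');print(n,r.x,r.fun)
E
```

```text
-0.2842255155663789 [ 0.58738761 -0.09949245] 0.13908001294219094
cent now [-0.5641  0.4551  0.1981] shift [-702.1 -418.7 -177. ] roll -0.053 F [ 0.4 -0.4 -0.2] t 1.1
top 1.0770806091125293 0.009603249526991726
scene 0.9478388474341242 0.007570842751712569
```

```bash
python3 -m inch '[[[0,0,-40,-0.05],[0,0,-50,0],[0,0,-50,0],[0,0,-38,0]]]' 1 30
```

```text
time: 1.7
tool_pos: [0.1735, 0.4956, 0.3784]
tool_rot: [3.139, 0.0, 2.855]
contact_force: [0.5, 1.1, -0.3]
opening: 0.0564
```

```bash
python3 -m inch '[[[-30,-30,0,0],[-35,-40,0,0],[-35,-40,0,0],[-35,-40,0,0],[-40,-40,0,0],[-40,-40,0,0],[-40,-40,0,0],[-40,-40,0,0],[-40,-30,0,0],[-40,-30,0,0]]]' && python3 -m inch '[[[-45,-25,0,0],[-45,-25,0,0],[-45,0,0,0],[-45,0,0,0],[-45,0,0,0],[-40,0,0,0],[-30,0,0,0],[-15,0,0,0],[0,0,0,0]]]'
python3 - <<'E'
from h import *
go([.115,0,.28])
E
```

```text
time: 2.95
tool_pos: [0.4292, 0.0329, 0.3763]
tool_rot: [3.141, 0.001, 2.854]
contact_force: [0.3, 0.4, 0.1]
opening: 0.0002
time: 4.08
tool_pos: [0.7126, -0.1015, 0.3737]
tool_rot: [-3.142, -0.002, 2.855]
contact_force: [-0.4, -0.3, -0.6]
opening: 0.0003
cent now [0.1207 0.0331 0.3737] shift [  5.4 -33.2  93.7] roll -0.003 F [-0.4 -0.3 -0.6] t 4.075
```

```bash
python3 -m inch '[[[0,-30,0,0],[0,0,40,0],[0,0,40,0],[0,0,13,0],[0,0,0,0]]]' && python3 -m inch '[[[15,0,0,0],[15,0,0,0],[8,0,0,0],[0,0,0,0]]]';  python3 - <<'E'
from h import *
go([.0,0,.28])
c=read_camera('scene');cv2.imwrite('pics/s1.png',cv2.resize(c['img'][70:260,60:320],None,fx=3,fy=3))
E
```

```text
time: 4.7
tool_pos: [0.702, -0.1294, 0.2827]
tool_rot: [3.141, -0.002, 2.855]
contact_force: [0.1, 0.2, 1.4]
opening: 0.0004
time: 5.2
tool_pos: [0.6667, -0.119, 0.2845]
tool_rot: [3.142, 0.002, 2.855]
contact_force: [-0.6, 0.2, -0.6]
opening: 0.0007
cent now [0.0816 0.0035 0.2845] shift [81.6 -3.7  4.3] roll -0.002 F [-0.6  0.2 -0.6] t 5.2
```

View pics/s1.png

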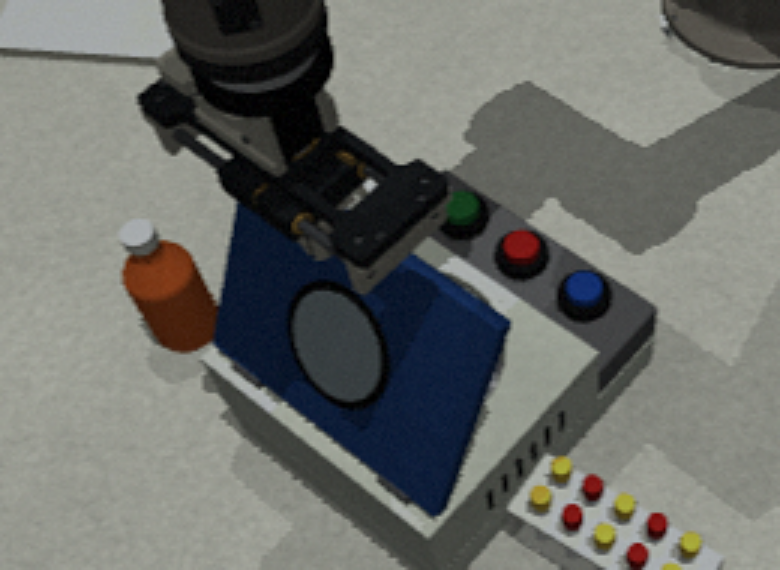

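The gripper is above the lid with the closed fingers just behind its outer face, near the middle of the free edge. The keys and rack are clear. Next I push along the lid's arc.

```bash
python3 -m inch '[[[10,0,7,0],[10,0,6,0],[13,0,8,0],[13,0,9,0],[12,0,10,0],[11,0,11,0],[0,0,0,0]]]';  python3 - <<'E'
from h import *
go([.0106,0,.2312])
E
```

```text
time: 6.12
tool_pos: [0.5993, -0.0994, 0.2329]
tool_rot: [-3.141, -0.002, 2.855]
contact_force: [-3.5, 0.6, 4.6]
opening: 0.0002
cent now [0.0114 0.0034 0.2329] shift [ 0.7 -3.4  1.7] roll -0.003 F [-3.5  0.6  4.6] t 6.125
```

```bash
python3 -m inch '[[[9,0,12,0],[8,0,13,0],[7,0,14,0],[5,0,15,0],[4,0,15,0],[2,0,13,0],[0,0,4,0],[0,0,0,0]]]';  python3 - <<'E'
from h import *
go([-.025,0,.1465])
c=read_camera('scene');cv2.imwrite('pics/s2.png',cv2.resize(c['img'][70:260,60:320],None,fx=3,fy=3))
E
```

```text
time: 7.12
tool_pos: [0.5673, -0.0898, 0.1459]
tool_rot: [3.141, -0.0, 2.855]
contact_force: [0.3, -0.3, 0.5]
opening: 0.0006
cent now [-0.022   0.0037  0.1459] shift [ 3.  -3.7 -0.6] roll -0.003 F [ 0.3 -0.3  0.5] t 7.125
```

View pics/s2.png

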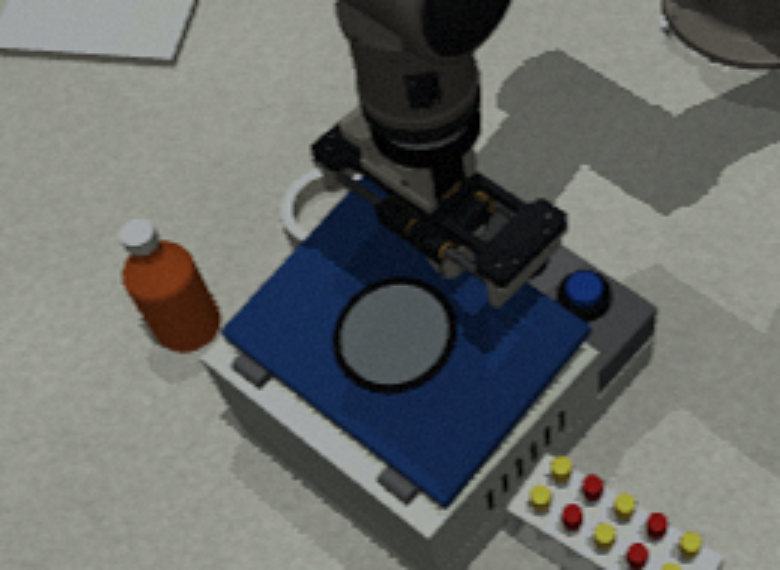

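The lid looks closed, but the contact force is only 0.5 N. I'll press further until a firm force shows it has seated.

```bash
python3 -m inch '[[[0,0,2,0],[0,0,2,0],[0,0,0,0]]]';python3 -m inch '[[[0,0,2,0],[0,0,0,0],[0,0,0,0]]]'
```

```text
time: 7.55
tool_pos: [0.567, -0.0897, 0.142]
tool_rot: [3.141, 0.0, 2.855]
contact_force: [0.0, 0.4, 0.3]
opening: 0.0007
time: 7.92
tool_pos: [0.567, -0.0897, 0.1399]
tool_rot: [3.141, -0.0, 2.855]
contact_force: [-0.7, 0.2, -0.1]
opening: 0.0006
```

```bash
python3 -m inch '[[[0,0,2,0],[0,0,0,0],[0,0,0,0]]]'
python3 - <<'E'
from h import *
c=read_camera('wrist');cv2.imwrite('pics/w1.png',c['img']);print(c['T_tool_cam'])
c=read_camera('scene');cv2.imwrite('pics/s3.png',cv2.resize(c['img'][110:200,150:270],None,fx=6,fy=6,interpolation=cv2.INTER_CUBIC))
E
```

```text
time: 8.3
tool_pos: [0.567, -0.0897, 0.1379]
tool_rot: [3.141, -0.0, 2.855]
contact_force: [0.3, -0.4, -0.0]
opening: 0.0003
[[ 6.33158064e-04 -9.65546114e-01 -2.60231244e-01  7.04333948e-02]
 [ 9.99999401e-01  8.43777767e-04 -6.97643591e-04  1.40004271e-04]
 [ 8.93184396e-04 -2.60230647e-01  9.65546070e-01 -1.86482805e-01]
 [ 0.00000000e+00  0.00000000e+00  0.00000000e+00  1.00000000e+00]]
```

View pics/w1.png

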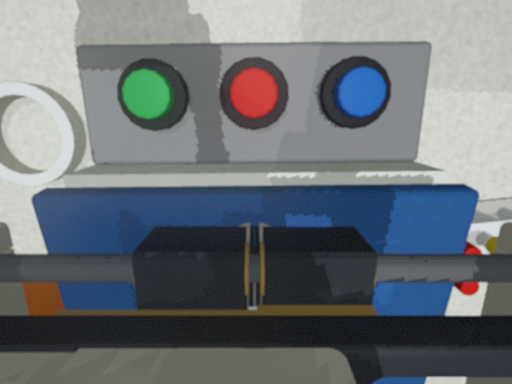

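View pics/s3.png

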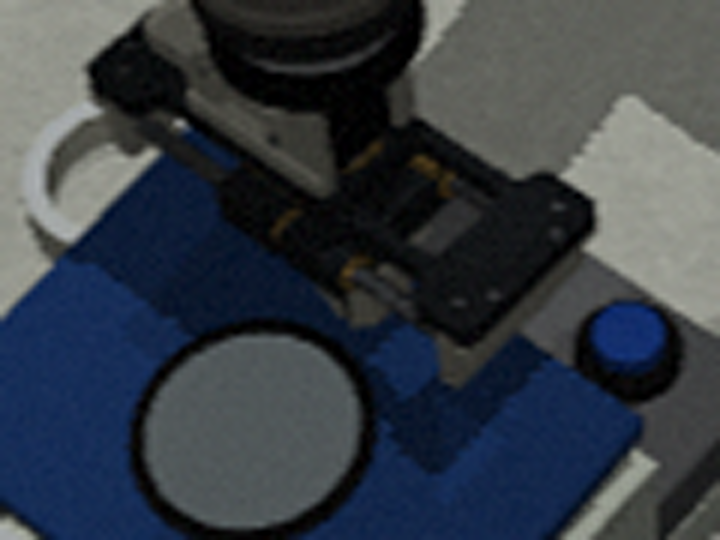

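```bash
cat >> h.py <<'E'
def wcam(c,s):
    T=np.eye(4);T[:3,:3]=R.from_euler('xyz',s['tool_rot']).as_matrix();T[:3,3]=s['tool_pos']
    return T@np.array(c['T_tool_cam'])
def proj(c,p,T=None):
    if T is None: T=np.eye(4);T[:3,:3]=R.from_euler('xyz',c['rotation']).as_matrix();T[:3,3]=c['eye']
    q=np.linalg.inv(T)@np.r_[p,1]; return np.round([c['fy']*q[1]/q[2]+c['cy'],c['fx']*q[0]/q[2]+c['cx']],1)
def cw(p): return np.r_[C@np.array(p[:2])+O,p[2]]
E
python3 - <<'E'
from h import *
s=observe();cs={n:read_camera(n) for n in('scene','top','wrist')}
pts=dict(tcp=s['tool_pos'],edgeL=cw([-.06,.122,.1465]),edgeR=cw([-.06,-.122,.1465]),blue=cw([-.1025,.07,.117]),red=cw([-.1025,0,.117]),green=cw([-.1025,-.07,.117]))
for n,c in cs.items():
    T=wcam(c,s) if n=='wrist' else None
    for k,p in pts.items(): print(n,k,proj(c,p,T))
    for k in('key_blue_top','key_red_top','key_green_top','lid_edge','lid_hinge'): print('  net',k,[(np.round(r['at'],1),round(r['conf'],2)) for r in place_of(n,k)[:2]])
E
```

```text
scene tcp [166.7 211.5]
scene edgeL [180.2 258.2]
scene edgeR [130.3 185. ]
scene blue [164.3 252.6]
scene red [150.4 231.8]
scene green [137.  211.9]
  net key_blue_top [(array([162.4, 254.7]), 0.69)]
  net key_red_top []
  net key_green_top []
  net lid_edge [(array([154.5, 216.1]), 0.94)]
  net lid_hinge [(array([211.4, 168.6]), 0.92)]
top tcp [204.4 292.4]
top edgeL [204.6 236.6]
top edgeR [237.9 342.1]
top blue [229.4 253. ]
top red [238.6 282.4]
top green [247.9 311.7]
  net key_blue_top [(array([231.9, 248.7]), 0.51)]
  net key_red_top [(array([238.1, 281.4]), 0.51)]
  net key_green_top [(array([246.6, 311.3]), 0.56)]
  net lid_edge []
  net lid_hinge [(array([139.6, 312.6]), 0.71)]
wrist tcp [223.7 254.1]
wrist edgeL [168.6 454. ]
wrist edgeR [169.3  41.9]
wrist blue [ 95.9 356.1]
wrist red [ 96.1 248.2]
wrist green [ 96.4 140.5]
  net key_blue_top [(array([ 89.8, 361.3]), 0.87)]
  net key_red_top [(array([ 94.5, 252.7]), 0.69)]
  net key_green_top [(array([ 96.7, 145.2]), 0.73)]
  net lid_edge [(array([193.5, 253.1]), 0.86)]
  net lid_hinge []
```

Run:
```python
from h import *
s=observe();c=read_camera('wrist');T=wcam(c,s);sc=read_camera('scene')
for t in(0,.03,.06,.1,.15,.2):
    o=[]
    for h in(.016,0):
        for y in(.122,-.122):
            p=cw([.12-.18*np.cos(t)+h*np.sin(t),y,.1305+.18*np.sin(t)+h*np.cos(t)]);o.append(proj(c,p,T));
            if h: o.append(proj(sc,p))
    print(t,*o)
    # lid height at tip
    print('  outer face z at tip', .1305+np.tan(t)*(.12-cent(s['tool_pos'])[0])+.016/np.cos(t), s['tool_pos'][2])
print(proj(c,cw([-.06,.125,.130]),T),proj(c,cw([-.06,-.125,.130]),T))
cv2.imwrite('pics/w2.png',cv2.resize(c['img'][140:300,:],None,fx=1.5,fy=3))
```

```text
0 [168.6 453.8] [180.2 258.2] [169.3  41.9] [130.3 185. ] [164.1 438.1] [164.8  58.7]
  outer face z at tip 0.14650000000000002 0.13801380455499213
0.03 [171.3 459.6] [179.2 258.1] [172.   35.8] [129.1 184.5] [165.7 443.1] [166.4  53.4]
  outer face z at tip 0.15077751225886796 0.13801380455499213
0.06 [174.4 465.6] [178.2 257.9] [175.1  29.4] [127.9 184. ] [167.6 448.3] [168.3  47.8]
  outer face z at tip 0.15507716048304038 0.13801380455499213
0.1 [179.2 474.1] [176.9 257.6] [180.   20.4] [126.4 183.2] [170.7 455.7] [171.5  40. ]
  outer face z at tip 0.16085805347599036 0.13801380455499213
0.15 [186.6 485.5] [175.5 257.1] [187.4   8.4] [124.7 182.1] [175.7 465.6] [176.5  29.5]
  outer face z at tip 0.16818838762739763 0.13801380455499213
0.2 [195.6 497.7] [174.2 256.5] [196.4  -4.6] [123.  180.9] [182.  476.2] [182.8  18.2]
  outer face z at tip 0.17567125139063783 0.13801380455499213
[164.  442.3] [164.7  54.5]
```

View pics/w2.png

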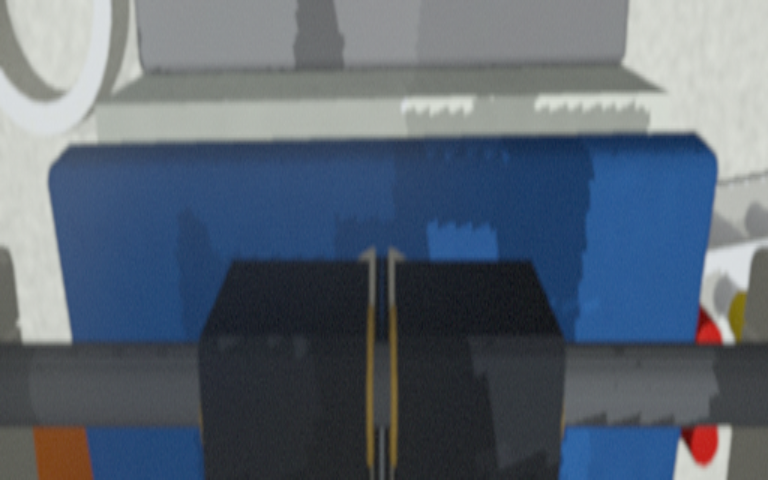

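Run:
```python
from h import *
s=observe();c=read_camera('wrist');T=wcam(c,s)
def wz(at,z):
    d=T[:3,:3]@[(at[1]-c['cx'])/c['fx'],(at[0]-c['cy'])/c['fy'],1];return cent(T[:3,3]+d*(z-T[2,3])/d[2])
for n,at,z in(('deck front',(43,255),.095),('deck rear',(163,255),.095),('rim',(172,255),.130),('lid low',(186,255),.1305),('lid outer edge',(196,255),.1465),('blueW',(90,361),.117),('greenW',(95.5,145.5),.117),('lidoutL',(196,478),.1465),('lidoutR',(198,33),.1465)): print(n,np.round(wz(at,z),4))
for n,L in(('scene',[((211.4,168.6),.1305),((154.5,216.1),.1465)]),('top',[((139.6,312.6),.1305)])):
    k=read_camera(n)
    for at,z in L: print(n,at,np.round(cent(onz(k,at,z)),4))
k=read_camera('top');cv2.imwrite('pics/t2.png',cv2.resize(k['img'][110:280,160:420],None,fx=3,fy=3,interpolation=cv2.INTER_CUBIC))
```

```text
deck front [-0.1384  0.0045  0.095 ]
deck rear [-0.0551  0.0044  0.095 ]
rim [-0.055   0.0043  0.13  ]
lid low [-0.0458  0.0043  0.1305]
lid outer edge [-0.0434  0.0043  0.1465]
blueW [-0.1062  0.0729  0.117 ]
greenW [-0.1031 -0.0667  0.117 ]
lidoutL [-0.0432  0.1395  0.1465]
lidoutR [-0.0424 -0.1307  0.1465]
scene (211.4, 168.6) [0.131  0.0054 0.1305]
scene (154.5, 216.1) [-0.053  -0.0073  0.1465]
top (139.6, 312.6) [0.1314 0.003  0.1305]
```

View pics/t2.png

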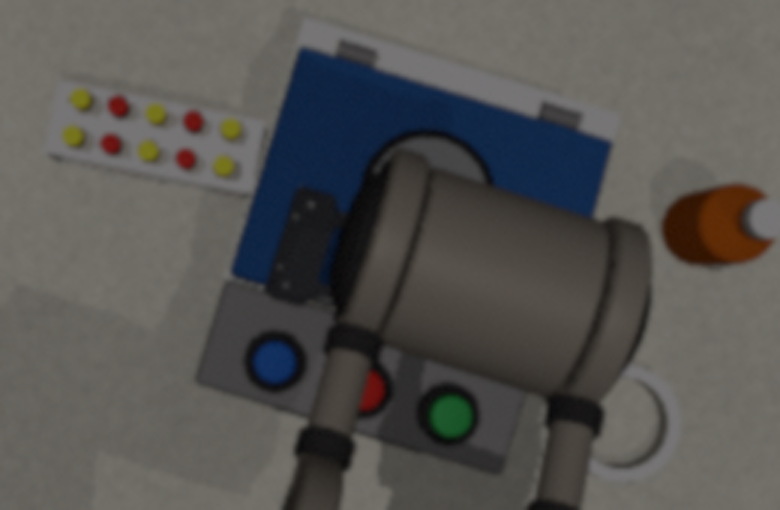

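```bash
cat > fit.py <<'E'
from h import *
from scipy.optimize import least_squares
s=observe();cs={n:read_camera(n) for n in('scene','top','wrist')};Tw=wcam(cs['wrist'],s)
# (camera,row,col,r along lid,y)
pts=[('wrist',196,478,.18,.122),('wrist',197,33,.18,-.122),('top',201.7,237.7,.18,.122),('top',126.7,260,0,.122),('top',158.3,363.3,0,-.122),('scene',238.3,208.3,0,.122),('scene',180,135,0,-.122),('scene',180.5,256.7,.18,.122)]
def lid(q,r,y):
    dx,dy,dw,t=q;p=[.12-r*np.cos(t)+.016*np.sin(t),y,.1305+r*np.sin(t)+.016*np.cos(t)]
    c_,s_=np.cos(dw),np.sin(dw);return cw([c_*p[0]-s_*p[1]+dx,s_*p[0]+c_*p[1]+dy,p[2]])
def f(q,P=pts): return np.concatenate([proj(cs[n],lid(q,r,y),Tw if n=='wrist' else None)-[a,b] for n,a,b,r,y in P])
if __name__=='__main__':
    for P in(pts,pts[2:],pts[:2]+pts[3:]):
        r=least_squares(f,[.005,.003,0,.05],args=(P,),diff_step=1e-2,x_scale=[.01,.01,.05,.1],loss='soft_l1')
        print(np.round(r.x,4));print(np.round(f(r.x,P).reshape(-1,2),1).tolist())
E
sed -i 's/return np.round(\[c\[.fy.\]\(.*\),1)$/return np.array([c["fy"]\1)/' h.py; tail -5 h.py; python3 fit.py
```

```text
return T@np.array(c['T_tool_cam'])
def proj(c,p,T=None):
    if T is None: T=np.eye(4);T[:3,:3]=R.from_euler('xyz',c['rotation']).as_matrix();T[:3,3]=c['eye']
    q=np.linalg.inv(T)@np.r_[p,1]; return np.array([c["fy"]*q[1]/q[2]+c['cy'],c['fx']*q[0]/q[2]+c['cx']])
def cw(p): return np.r_[C@np.array(p[:2])+O,p[2]]
[0.0092 0.0046 0.0043 0.0961]
[[-1.7, 0.3], [-0.2, -0.2], [-2.7, -1.7], [-4.7, 0.3], [-3.5, 1.9], [0.4, -1.9], [0.1, -3.6], [-0.0, 0.1]]
[0.0041 0.0043 0.0057 0.0475]
[[0.4, -2.3], [-2.1, -0.5], [-1.1, 1.3], [-1.6, -0.1], [-1.5, -1.9], [-0.1, 1.7]]
[0.0094 0.0046 0.0028 0.0964]
[[-1.1, 0.5], [-0.2, -0.1], [-4.8, 0.4], [-3.5, 2.0], [0.5, -2.0], [0.1, -3.7], [0.1, 0.0]]
```

```bash
python3 -m inch '[[[0,0,-10,0],[0,0,-20,0],[0,0,-30,0],[0,0,0,0]]]'
python3 - <<'E'
from h import *
s=observe();print(s['tool_pos'])
c=read_camera('wrist');cs=read_camera('scene')
for k in('lid_edge','lid_hinge'):
  for n in('wrist','scene'):print(k,n,[(np.round(r['at'],1),round(r['conf'],2)) for r in place_of(n,k)[:1]])
a=cv2.resize(c['img'],(768,576));cv2.imwrite('pics/w3.png',a)
E
```

```text
time: 10.25
tool_pos: [0.5685, -0.0901, 0.201]
tool_rot: [3.142, 0.006, 2.855]
contact_force: [-0.1, -0.7, -0.1]
opening: 0.0007
[ 0.56850946 -0.09013499  0.2010243 ]
lid_edge wrist [(array([168.3, 251.8]), 0.95)]
lid_edge scene [(array([152.5, 215.1]), 0.96)]
lid_hinge wrist []
lid_hinge scene [(array([210. , 166.2]), 0.73)]
```

View pics/w3.png

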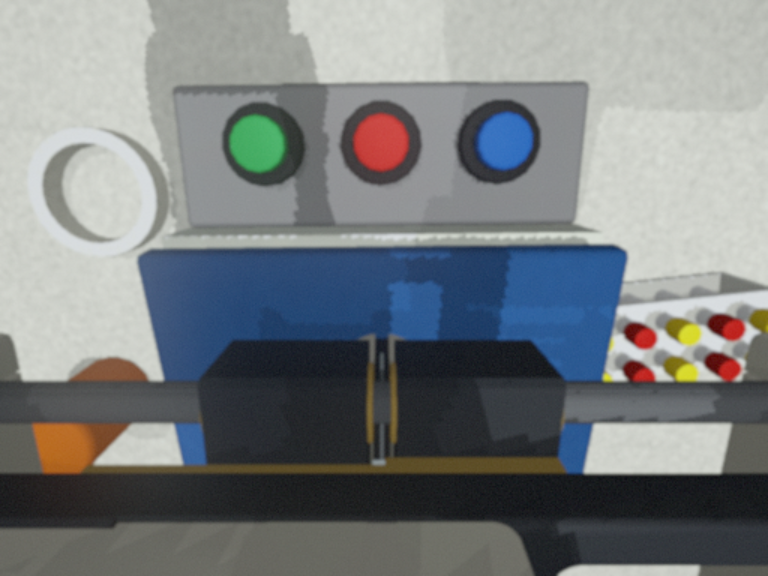

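Run:
```python
import fit
from fit import *
W=[('wrist',170,418,.18,.122),('wrist',172,93,.18,-.122),('wrist',380/1.5,604/1.5,.1,.122)]
P=W[:2]+pts[3:8]
r=least_squares(f,[.005,.003,0,.05],args=(P,),x_scale=[.01,.01,.05,.1],loss='soft_l1')
print(np.round(r.x,4));print(np.round(f(r.x,P).reshape(-1,2),1).tolist())
# keys and deck in wrist (raised), rim
for n,p in dict(blue=[-.1025,.07,.117],green=[-.1025,-.07,.117],deckrearL=[-.0545,.125,.095],rimL=[-.0545,.129,.13],rimR=[-.0545,-.121,.13]).items(): print(n,proj(cs['wrist'],cw(p),Tw)*1.5)
for t in(0,.05,.1,.15):
  print(t,[np.round(proj(cs['wrist'],lid([.006,.004,0,t],.18,y),Tw)*1.5) for y in(.122,-.122)], np.round(proj(cs['wrist'],lid([.006,.004,0,t],.18,.0),Tw)),np.round(proj(cs['scene'],lid([.006,.004,0,t],.18,.0)),1))
```

```text
[0.0076 0.005  0.0063 0.0676]
[[-0.8, 0.4], [-0.2, -0.2], [-3.9, -0.3], [-2.9, 1.4], [-0.2, -1.0], [-0.2, -2.9], [0.4, 0.9]]
blue [150.58702713 499.76578312]
green [151.09529616 249.08030946]
deckrearL [231.15321105 573.19802272]
rimL [239.44498558 605.80313324]
rimR [240.2419315  157.85187388]
0 [array([245., 615.]), array([246., 149.])] [164. 254.] [156.6 219.7]
0.05 [array([250., 623.]), array([251., 140.])] [167. 254.] [154.8 219.2]
0.1 [array([256., 632.]), array([257., 131.])] [171. 254.] [153.  218.5]
0.15 [array([264., 642.]), array([265., 122.])] [176. 254.] [151.4 217.7]
```

The lid is still about 0.06–0.07 rad open, and the tip sits close to the window. I'll press nearer the free edge and watch the force.

```bash
python3 -m inch '[[[10,0,0,0],[8,0,0,0],[0,0,20,0],[0,0,15,0],[0,0,6,0],[0,0,0,0]]]'; python3 -m inch '[[[0,0,4,0],[0,0,0,0]]]'; python3 -m inch '[[[0,0,4,0],[0,0,0,0]]]';python3 -c "
from h import *
go([-.04,0,.1465])"
```

```text
time: 11.45
tool_pos: [0.5496, -0.0846, 0.1567]
tool_rot: [3.142, -0.001, 2.855]
contact_force: [0.1, 0.4, 0.4]
opening: 0.0001
time: 11.7
tool_pos: [0.5498, -0.0846, 0.153]
tool_rot: [3.141, 0.0, 2.855]
contact_force: [-0.2, -0.5, -0.2]
opening: 0.0005
time: 11.95
tool_pos: [0.5496, -0.0845, 0.1487]
tool_rot: [3.141, -0.001, 2.855]
contact_force: [-0.8, -0.1, 0.9]
opening: 0.0008
cent now [-0.0405  0.0037  0.1487] shift [-0.5 -3.7  2.2] roll -0.003 F [-0.8 -0.1  0.9] t 11.95
```

```bash
python3 -m inch '[[[0,0,3,0],[0,0,0,0]]]'; python3 -m inch '[[[0,0,3,0],[0,0,0,0]]]'
python3 - <<'E'
from h import *
s=observe();c=read_camera('wrist');T=wcam(c,s)
print([(np.round(r['at'],1),round(r['conf'],2)) for r in place_of('wrist','lid_edge')[:1]])
h=cv2.cvtColor(c['img'],cv2.COLOR_BGR2HSV);m=(h[...,0]>100)&(h[...,0]<125)&(h[...,1]>120)
for r in range(150,240,6):
    x=np.where(m[r])[0]; print(r,x.min() if len(x) else None,x.max() if len(x) else None,len(x))
import sys;sys.path.insert(0,'.')
for t in(0,.03,.06,.1):
  P=[[.126-.18*np.cos(t)+.016*np.sin(t),y+.004,.1305+.18*np.sin(t)+.016*np.cos(t)] for y in(.122,-.122)]
  print(t,[np.round(proj(c,cw(p),T)) for p in P])
E
```

```text
time: 12.2
tool_pos: [0.5496, -0.0845, 0.1457]
tool_rot: [3.142, -0.0, 2.855]
contact_force: [-0.3, -0.5, -0.2]
opening: 0.0006
time: 12.45
tool_pos: [0.5496, -0.0845, 0.1428]
tool_rot: [3.142, -0.0, 2.855]
contact_force: [-0.2, -0.0, 0.0]
opening: 0.0006
[(array([220.6, 252.5]), 0.59)]
150 None None 0
156 None None 0
162 None None 0
168 None None 0
174 None None 0
180 None None 0
186 None None 0
192 None None 0
198 None None 0
204 None None 0
210 None None 0
216 127 457 297
222 91 464 357
228 46 465 198
234 47 463 201
0 [array([205., 449.]), array([206.,  60.])]
0.03 [array([209., 454.]), array([209.,  55.])]
0.06 [array([213., 460.]), array([213.,  50.])]
0.1 [array([219., 467.]), array([219.,  42.])]
```

Run:
```python
from h import *
c=read_camera('wrist');K=np.array(c['T_tool_cam']);sp=observe()
A=([.567,-.0897,.1379],[3.141,0,2.855]);Bq=([.5685,-.0901,.201],[3.142,.006,2.855]);Cq=(sp['tool_pos'],sp['tool_rot'])
def rays(q,at):
    T=wcam(c,dict(tool_pos=q[0],tool_rot=q[1]));d=T[:3,:3]@[(at[1]-c['cx'])/c['fx'],(at[0]-c['cy'])/c['fy'],1];return T[:3,3],d/np.linalg.norm(d)
def tri(L):
    M=np.zeros((3,3));b=np.zeros(3)
    for q,at in L:
        o,d=rays(q,at);P=np.eye(3)-np.outer(d,d);M+=P;b+=P@o
    x=np.linalg.solve(M,b);return np.round(cent(x),4)
print('L',tri([(A,(196,478)),(Bq,(170,418))]),tri([(A,(196,478)),(Bq,(170,418)),(Cq,(224,465))]))
print('R',tri([(A,(197,33)),(Bq,(172,93))]),tri([(A,(197,33)),(Bq,(172,93)),(Cq,(227,46))]))
print('blue',tri([(A,(90,361)),(Bq,(142/1.5,505/1.5))]),'green',tri([(A,(95,146)),(Bq,(144/1.5,257/1.5))]))
cv2.imwrite('pics/w4.png',cv2.resize(c['img'],(768,576)))
```

```text
L [-0.0493  0.1235  0.1675] [-0.0493  0.1233  0.1677]
R [-0.0486 -0.1148  0.1672] [-0.049  -0.113   0.1697]
blue [-0.1054  0.0735  0.1158] green [-0.1035 -0.0661  0.1176]
```

View pics/w4.png

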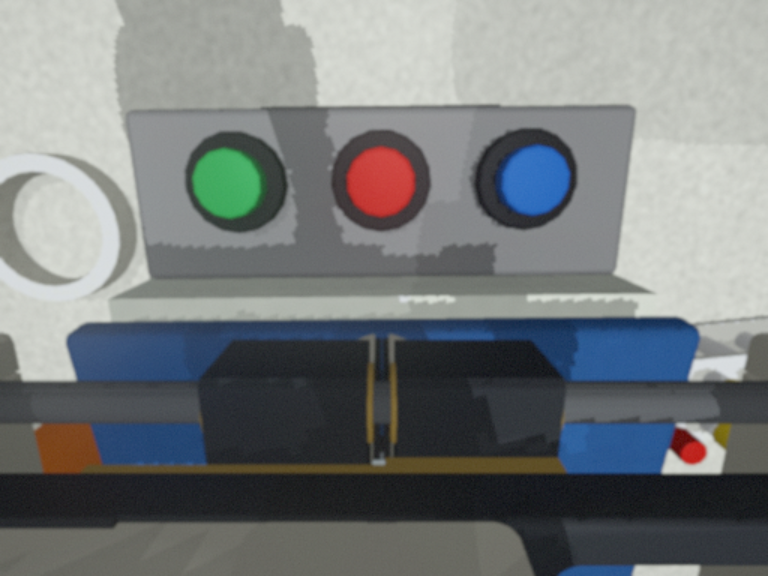

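```bash
python3 -m inch '[[[0,0,-20,0],[-6,0,0,0],[-6,0,0,0],[0,0,15,0]]]' >/dev/null; 
python3 -m inch '[[[0,0,5,0]]]' | egrep 'pos|force'
python3 -m inch '[[[0,0,5,0]]]' | egrep 'pos|force'
python3 -m inch '[[[0,0,5,0]]]' | egrep 'pos|force'
python3 -m inch '[[[0,0,3,0]]]' | egrep 'pos|force'
python3 -m inch '[[[0,0,0,0]]]' | egrep 'pos|force'
python3 - <<'E'
from h import *
c=read_camera('wrist')
h=cv2.cvtColor(c['img'],cv2.COLOR_BGR2HSV);m=(h[...,0]>100)&(h[...,0]<125)&(h[...,1]>120)
for r in range(186,226,4):
    x=np.where(m[r])[0]; print(r,x.min() if len(x) else None,x.max() if len(x) else None)
go([-.03,0,.13])
E
```

```text
tool_pos: [0.5601, -0.0877, 0.1407]
contact_force: [-0.5, 0.8, -0.0]
tool_pos: [0.5607, -0.0878, 0.137]
contact_force: [-0.8, 0.8, 2.0]
tool_pos: [0.5611, -0.0879, 0.1327]
contact_force: [-0.4, 0.1, 2.2]
tool_pos: [0.5611, -0.0879, 0.1298]
contact_force: [-0.4, 0.5, 1.2]
tool_pos: [0.5613, -0.088, 0.1299]
contact_force: [0.2, -0.6, 0.5]
186 None None
190 None None
194 289 462
198 95 471
202 61 473
206 57 473
210 38 472
214 39 471
218 39 470
222 40 469
cent now [-0.0282  0.0037  0.13  ] shift [ 1.8 -3.7  0. ] roll -0.003 F [-0.7  0.1  0.3] t 13.775
```

Moving down gives about 2 N, and it relaxes when I stop. So the lid is being pushed, and the effective tip ends well above the nominal TCP. I'll continue to a firm stop.

```bash
python3 -m inch '[[[0,0,4,0]]]' | egrep 'pos|force'
python3 -m inch '[[[0,0,4,0]]]' | egrep 'pos|force'
python3 -m inch '[[[0,0,3,0]]]' | egrep 'pos|force'
python3 -m inch '[[[0,0,2,0],[0,0,0,0]]]' | egrep 'pos|force'
```

```text
tool_pos: [0.5616, -0.0881, 0.1264]
contact_force: [-0.9, -0.1, 1.3]
tool_pos: [0.5612, -0.088, 0.1219]
contact_force: [-1.3, 1.3, 0.9]
tool_pos: [0.561, -0.0879, 0.1186]
contact_force: [-0.3, 0.2, 1.4]
tool_pos: [0.5611, -0.088, 0.118]
contact_force: [-4.3, 0.9, 8.7]
```

```bash
python3 -m inch '[[[0,0,2,0],[0,0,0,0],[0,0,0,0]]]' | egrep 'pos|force'
python3 - <<'E'
from h import *
s=observe();c=read_camera('wrist');T=wcam(c,s)
h=cv2.cvtColor(c['img'],cv2.COLOR_BGR2HSV);m=(h[...,0]>100)&(h[...,0]<125)&(h[...,1]>120)
for r in range(170,226,6):
    x=np.where(m[r])[0]; print(r,x.min() if len(x) else None,x.max() if len(x) else None)
for t in(0,.03,.06,.1):
  P=[[.126-.18*np.cos(t)+.016*np.sin(t),y+.004,.1305+.18*np.sin(t)+.016*np.cos(t)] for y in(.122,-.122)]
  print(t,[np.round(proj(c,cw(p),T)) for p in P])
print([(np.round(r['at'],1),round(r['conf'],2)) for r in place_of('wrist','lid_edge')[:1]])
E
```

```text
tool_pos: [0.5612, -0.088, 0.1178]
contact_force: [-8.6, 2.0, 20.7]
170 None None
176 None None
182 None None
188 None None
194 160 466
200 67 474
206 37 473
212 38 472
218 39 471
224 40 470
0 [array([198., 481.]), array([198.,  28.])]
0.03 [array([202., 488.]), array([202.,  21.])]
0.06 [array([206., 496.]), array([207.,  13.])]
0.1 [array([213., 507.]), array([213.,   3.])]
[(array([196.2, 255.1]), 0.69)]
```

```bash
python3 -m inch '[[[0,0,-4,0],[0,0,-20,0],[0,0,-30,0],[0,0,-30,0],[0,0,0,0]]]' | egrep 'pos|force'
python3 - <<'E'
from h import *
s=observe();c=read_camera('wrist');T=wcam(c,s)
h=cv2.cvtColor(c['img'],cv2.COLOR_BGR2HSV);m=(h[...,0]>100)&(h[...,0]<125)&(h[...,1]>120)
for r in range(150,226,6):
    x=np.where(m[r])[0]; print(r,x.min() if len(x) else None,x.max() if len(x) else None)
for t in(0,.03,.06,.1):
  P=[[.126-.18*np.cos(t)+.016*np.sin(t),y+.004,.1305+.18*np.sin(t)+.016*np.cos(t)] for y in(.122,-.122)]
  print(t,[np.round(proj(c,cw(p),T)) for p in P])
for k in('lid_edge','key_blue_top','key_red_top','key_green_top'):print(k,[(np.round(r['at'],1),round(r['conf'],2)) for r in place_of('wrist',k)[:1]])
sc=read_camera('scene');u=sc['img'][90:190,160:280]
tp=s['tool_pos']
for dz in(0,.028,.066): print(dz,'scene crop px',(proj(sc,tp+[0,0,dz])-[90,160])[::-1]*6)
cv2.imwrite('pics/s4.png',cv2.convertScaleAbs(cv2.resize(u,None,fx=6,fy=6,interpolation=cv2.INTER_CUBIC),alpha=1.6))
E
```

```text
tool_pos: [0.5627, -0.0884, 0.2011]
contact_force: [-0.3, 0.0, -1.1]
150 None None
156 None None
162 None None
168 139 402
174 121 401
180 121 401
186 122 400
192 121 399
198 121 399
204 118 398
210 119 397
216 114 396
222 115 396
0 [array([167., 407.]), array([168., 102.])]
0.03 [array([169., 410.]), array([170.,  99.])]
0.06 [array([171., 413.]), array([172.,  96.])]
0.1 [array([175., 418.]), array([175.,  91.])]
lid_edge [(array([168. , 253.5]), 0.59)]
key_blue_top [(array([102.3, 337.8]), 0.95)]
key_red_top [(array([102.7, 252.5]), 0.86)]
key_green_top [(array([105.1, 172.7]), 0.64)]
0 scene crop px [300.69508524 363.38212807]
0.028 scene crop px [293.18835847 320.05378114]
0.066 scene crop px [282.31245038 257.27873496]
```

View pics/s4.png

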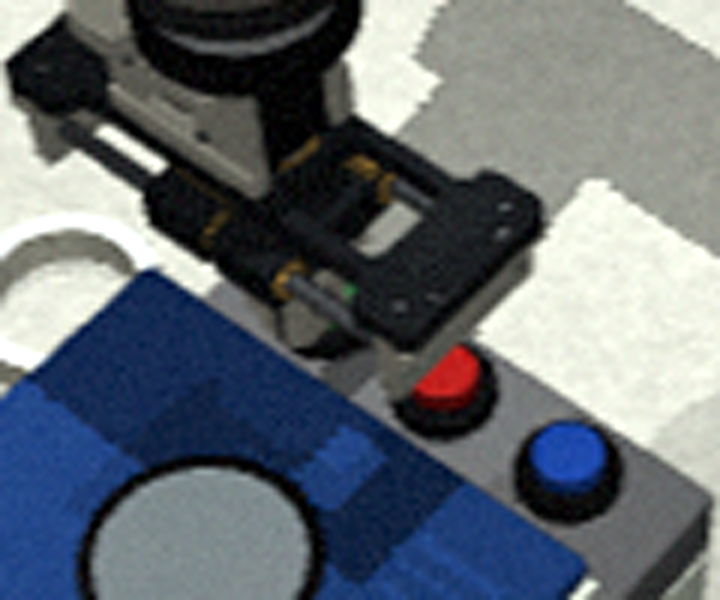

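Run:
```python
from h import *
s=observe();c=read_camera('wrist');T=wcam(c,s)
for n in('blue','red','green'):
    at=place_of('wrist',f'key_{n}_top')[0]['at']
    d=T[:3,:3]@[(at[1]-c['cx'])/c['fx'],(at[0]-c['cy'])/c['fy'],1];print(n,np.round(cent(T[:3,3]+d*(.117-T[2,3])/d[2]),4))
go([-.104,.071,.2]);print(s['torque'])
im=c['img'].astype(int)
for r in(185,200): 
    b=im[r,:,0]-im[r,:,2]; x=np.where(b>25)[0]; print(r,x.min(),x.max(),b[90:130:3],b[385:420:3])
```

```text
blue [-0.1071  0.0727  0.117 ]
red [-0.1029  0.0017  0.117 ]
green [-0.1044 -0.0688  0.117 ]
cent now [-0.0284  0.0037  0.1986] shift [75.7 67.1 -1.4] roll -0.003 F [ 0.1 -0.  -0.5] t 16.0
[ 0.00031234 -0.06824174 -0.0068357 ]
185 106 403 [-3 -4 -3 -4 -4 14 53 53 56 55 60 60 58 62] [108 102 107 105 109 112  47  -5  -4  -5  -4  -4]
200 108 401 [-4 -3 -3 -3 -3 -4 30 57 57 61 62 62 63 67] [105 106 104 103 106  98   0  -3  -3  -3  -3  -3]
```

The lid is shut: the width, edge row and firm stop all agree. Next is the blue key, approached by force because the tip length is uncertain.

```bash
python3 -m inch '[[[20,10,0,0],[30,30,0,0],[28,28,0,0],[0,0,30,0],[0,0,35,0],[0,0,10,0],[0,0,0,0]]]' | egrep 'pos|force'
for i in 1; do python3 -m inch '[[[0,0,5,0],[0,0,5,0],[0,0,0,0]]]' | egrep 'pos|force'; done
python3 -m inch '[[[0,0,5,0],[0,0,5,0],[0,0,0,0]]]' | egrep 'pos|force'
python3 -c "
from h import *
go([-.1065,.072,.09])"
```

```text
tool_pos: [0.5057, -0.0008, 0.124]
contact_force: [-0.1, 0.2, 0.8]
tool_pos: [0.5056, -0.0007, 0.114]
contact_force: [0.5, 0.5, 0.3]
tool_pos: [0.5053, -0.0006, 0.1035]
contact_force: [-1.3, 0.3, -0.6]
cent now [-0.1065  0.0719  0.1035] shift [ 0.   0.1 13.5] roll -0.003 F [-1.3  0.3 -0.6] t 17.625
```

```bash
python3 -m inch '[[[0,0,5,0],[0,0,5,0],[0,0,0,0]]]' | egrep 'pos|force'
python3 -m inch '[[[0,0,3,0],[0,0,0,0]]]' | egrep 'pos|force'
python3 -m inch '[[[0,0,3,0],[0,0,0,0]]]' | egrep 'pos|force'
```

```text
tool_pos: [0.5053, -0.0006, 0.0935]
contact_force: [0.4, -0.6, -0.0]
tool_pos: [0.5056, -0.0007, 0.0908]
contact_force: [-0.2, -0.2, 0.9]
tool_pos: [0.5059, -0.0007, 0.0881]
contact_force: [-0.5, -0.5, 2.4]
```

```bash
python3 -m inch '[[[0,0,3,0],[0,0,0,0]]]' | egrep 'pos|force'
python3 -m inch '[[[0,0,3,0],[0,0,0,0]]]' | egrep 'pos|force'
python3 -m inch '[[[0,0,1,0],[0,0,0,0],[0,0,0,0]]]' | egrep 'pos|force'
```

```text
tool_pos: [0.5059, -0.0007, 0.0851]
contact_force: [0.3, 0.9, 3.5]
tool_pos: [0.5059, -0.0007, 0.0825]
contact_force: [-1.8, 0.7, 6.8]
tool_pos: [0.506, -0.0008, 0.0823]
contact_force: [-3.8, 0.5, 14.2]
```

The blue key reached its stop. I'll lift and move over to green.

```bash
python3 -m inch '[[[0,0,-7,0],[0,0,-23,0],[0,0,-30,0],[0,0,0,0],[0,-30,0,0],[0,-40,0,0],[0,-40,0,0],[0,-30,0,0],[0,0,0,0]]]' | egrep 'pos|force'
python3 - <<'E'
from h import *
s=observe();c=read_camera('wrist');T=wcam(c,s)
for n in('blue','red','green'):
    for r in place_of('wrist',f'key_{n}_top')[:1]:
        at=r['at'];d=T[:3,:3]@[(at[1]-c['cx'])/c['fx'],(at[0]-c['cy'])/c['fy'],1];print(n,np.round(at),round(r['conf'],2),np.round(cent(T[:3,3]+d*(.117-T[2,3])/d[2]),4))
go([-.1055,-.0675,.095])
E
```

```text
tool_pos: [0.4649, -0.1362, 0.1398]
contact_force: [-0.4, -0.5, 0.3]
blue [217. 454.] 0.88 [-0.1032  0.076   0.117 ]
red [215. 353.] 0.84 [-0.1054  0.0018  0.117 ]
green [216. 260.] 0.61 [-0.1049 -0.0652  0.117 ]
cent now [-0.1069 -0.0671  0.1405] shift [-1.4 -0.4 45.5] roll -0.002 F [-0.7 -0.8  0.9] t 20.7
```

```bash
python3 -m inch '[[[0,0,25,0],[0,0,15,0],[0,0,6,0],[0,0,0,0]]]' | egrep 'pos|force'
python3 -m inch '[[[0,0,4,0],[0,0,0,0]]]' | egrep 'pos|force'
python3 -m inch '[[[0,0,4,0],[0,0,0,0]]]' | egrep 'pos|force'
python3 -m inch '[[[0,0,3,0],[0,0,0,0]]]' | egrep 'pos|force'
python3 -m inch '[[[0,0,2,0],[0,0,0,0]]]' | egrep 'pos|force'
```

```text
tool_pos: [0.4662, -0.1344, 0.0949]
contact_force: [0.1, 0.7, 0.2]
tool_pos: [0.4662, -0.135, 0.0911]
contact_force: [-0.8, -0.2, 0.4]
tool_pos: [0.4664, -0.1351, 0.0871]
contact_force: [1.1, 1.4, 1.3]
tool_pos: [0.4664, -0.1352, 0.0841]
contact_force: [0.2, 0.5, 3.7]
tool_pos: [0.4664, -0.1352, 0.0825]
contact_force: [-1.1, -0.2, 6.8]
```

```bash
python3 -m inch '[[[0,0,1,0],[0,0,0,0]]]' | egrep 'pos|force'
python3 -m inch '[[[0,0,-8,0],[0,0,-30,0],[0,0,-40,0],[0,0,-40,0],[0,0,-40,0],[0,0,0,0]]]'
python3 - <<'E'
from h import *
s=observe();c=read_camera('scene');print(s['contact_force'])
for k,z in dict(rack=0,gel=0,tape=0,lid_edge=.1465,key_blue_top=.117,key_red_top=.117,key_green_top=.117).items():
    for n in('scene','top'):
        cc=read_camera(n)
        for r in place_of(n,k)[:1]: print(k,n,round(r['conf'],2),np.round(r['at']),np.round(onz(cc,r['at'],z),3))
w=read_camera('wrist');T=wcam(w,s)
for t in(0,.03,.06,.1):print(t,[np.round(proj(w,cw([.126-.18*np.cos(t)+.016*np.sin(t),y+.004,.1305+.18*np.sin(t)+.016*np.cos(t)]),T)) for y in(.122,-.122,0)])
print([(np.round(r['at'],1),r['conf']) for r in place_of('wrist','lid_edge')[:1]])
a=cv2.convertScaleAbs(cv2.resize(c['img'][90:280,90:310],(440,380)),alpha=1.5);b=cv2.resize(w['img'],(507,380))
cv2.imwrite('pics/end.png',cv2.resize(np.hstack([a,b]),(798,320)))
E
```

```text
tool_pos: [0.4665, -0.1352, 0.0823]
contact_force: [-1.5, 0.9, 15.0]
time: 23.2
tool_pos: [0.4671, -0.1355, 0.2415]
tool_rot: [-3.141, 0.005, 2.855]
contact_force: [0.4, -0.2, -1.5]
opening: 0.0005
[ 0.43467074 -0.24894229 -1.49809714]
rack scene 0.91 [256. 265.] [0.684 0.103 0.   ]
rack top 0.92 [155. 212.] [0.69  0.102 0.   ]
gel scene 0.66 [176. 125.] [ 0.615 -0.358 -0.   ]
gel top 0.67 [186. 393.] [ 0.622 -0.364  0.   ]
tape scene 0.68 [144. 171.] [ 0.461 -0.291  0.   ]
tape top 0.6 [249. 365.] [ 0.458 -0.294  0.   ]
lid_edge scene 0.61 [151. 234.] [ 0.507 -0.056  0.146]
lid_edge top 0.68 [217. 287.] [ 0.539 -0.078  0.146]
key_blue_top scene 0.71 [162. 252.] [ 0.503 -0.007  0.117]
key_blue_top top 0.67 [218. 286.] [ 0.536 -0.078  0.117]
key_red_top scene 0.6 [153. 233.] [ 0.496 -0.065  0.117]
key_red_top top 0.58 [239. 279.] [ 0.489 -0.063  0.117]
key_green_top scene 0.51 [137. 215.] [ 0.466 -0.129  0.117]
key_green_top top 0.47 [248. 311.] [ 0.468 -0.137  0.117]
0 [array([238., 450.]), array([238., 205.]), array([238., 327.])]
0.03 [array([240., 453.]), array([241., 204.]), array([241., 328.])]
0.06 [array([243., 456.]), array([244., 203.]), array([244., 329.])]
0.1 [array([248., 461.]), array([248., 202.]), array([248., 331.])]
[(array([181.4, 390.7]), 0.63)]
```

View pics/end.png

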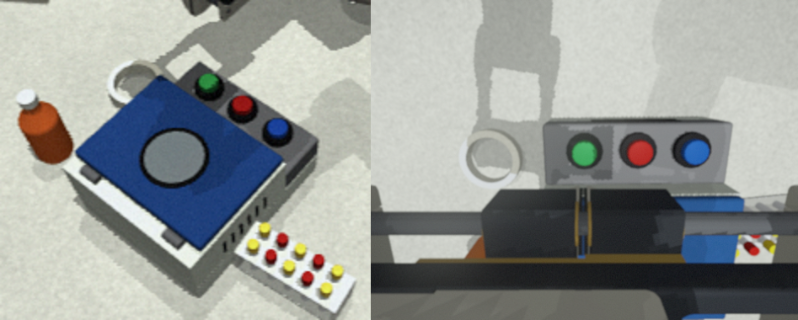

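The final picture shows the lid flat on the rim and all three keys up. The rack, bottle and tape are where they started.

```bash
python3 -c "
from cell import *
print(hand_in())"
```

```text
the job is handed in; nothing more can be done
None
```

I closed the lid, then pressed the blue key and after it the green key, each down to its stop and released. I handed the job in at about 24 s of the 51 s allowed. `hand_in()` gives no verdict.

- **Lid:** It came to a firm stop at about 20 N. After I lifted off, its width and edge position in the wrist image fitted fully shut better than 0.03 rad open. My first push left it about 0.06–0.1 rad open. I caught that in the images and pressed it down again before touching any key.
- **Keys:** The force rose from about 2 N (blue) and 1 N (green) through about 4 N to a hard stop at 14–15 N. The travel was about 7 mm on each. The red key was never touched.
- **Last look:** The lid is flat on the rim and all three keys are up. The rack, bottle and tape are within about 10 mm of their starting positions, which is within the measuring error. The arm is clear of everything.

**Checks that disagreed:**
- **Finger length:** With the gripper shut, the fingertips ended about 28 mm short of the stated TCP. I found this from the contact heights and allowed for it on the keys.
- **Network results:** In the last pictures the networks put the lid edge in all three cameras, and the blue key in the top camera, in clearly wrong places. I relied on the picture instead.

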